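# Grade check-valve balls by size over a sloped trough

## Task

Slide the blue catch tray fully home into the bay under the green ball grader, lined up with it. Then carry the aluminium rack of mixed valve balls by its red handle to the upper end of the grader and tip its open end over the near edge, so that the small white balls fall into the tray and the big orange ones roll on to the end stop. Finally stand the empty rack upright on the bench again, clear of the grader; do not touch the balls with the gripper, and leave everything else where it is.

Things in the scene. Friction and masses are not known exactly. Their poses are not given: they have to be found in the camera images.
- grader: Fixed ball grader 330 x 125 mm: green sheet-metal V trough along its x axis, falling 13 degrees to its -x end; slot in its bottom at height 100 mm + 0.231 x. Origin on the bench under the middle, x up the slope, y away from the rack and tray, z up; yaw within 0.12 rad. Below the hopper it is 120 mm wide, curbs 45 mm above the slot; guide strips keep the balls in single file, 62 mm wide.
- hopper (a point): Middle of the hopper (upper part of the trough, grader x = 60 to 158 mm) at slot height, 126 mm up; grader's axes. Slot 22 mm: no ball falls through here. A single-file channel y = -31 to 31 mm; far wall and upper end wall 90 to 100 mm above the slot; on the near side a low wall and an apron sloping into the channel.
- hopper_edge (a point): Middle of the outer edge of the hopper's near (-y) apron, its top: grader x = 110, y = -60, z = 175 mm. From here the apron slopes down 30 degrees to y = -32, z = 159 mm. The edge runs from grader x = 50 (z = 163) to 150 mm (z = 187). Balls are tipped over it towards +y.
- bay (a point): Where the tray's centre must come: middle of the bay under the trough (grader x = -2.5, y = 0, z = 21 mm), grader's axes. Bay 127 mm wide between upright plates, open to -y, back wall at y = 53 mm. It is 80 mm high; trough and curbs overhang it out to y = -61 mm from z = 105 mm up, so a gripper holding the handle there must lean away 25 to 45 degrees. 36 mm balls drop here (slot 43 mm).
- lane_end (a point): Foot of the end stop, on the trough's centre line at slot height (grader x = -155 mm). The two 50 mm balls, too big for the 43 mm slot, roll here and lie one behind the other.
- tray_center (a point): Centre, half-way up, of the loose blue open catch tray: 114 mm along its x, 100 mm along its y, 42 mm high, walls 4 mm, 0.11 to 0.23 kg. Handle on its -y side. At home its axes lie along the grader's, handle to the grader's -y (near) side.
- tray_grip (a point): Grip point on the tray's black fin handle, 95 mm from the tray's centre along its -y, 60 mm above its underside. The upright fin is 16 mm thick along x (pinch it along x) and reaches from y = -77 to -111 mm, up to 78 mm high; a foot 14 to 34 mm high joins it to the tray.
- rack_grip (a point): Centre of the red handle bar across the loose aluminium ball rack, 86 mm above the rack's underside; rack's axes. The bar is 18 mm thick along y (pinch it along y), 24 mm high, free for 60 mm along x between the side straps. From its underside it is 17 mm down to the big balls.
- rack_lip (a point): Top of the floor's lip at the rack's open (+y) end, mid-width: 108 mm along +y from the handle and 80 mm below it. Floor 6 mm thick. Each ball sits in a seat between two rungs and rolls out over the lip once this end is tipped down over 22 (big) or 31 degrees (small); 43 degrees empties the rack.
- big_ball_1_center (a point): Centre of a loose, hard, slippery orange ball, 50 mm diameter, 60 g; starts in any of the four seats in the rack (75 and 23 mm behind, 29 and 81 mm ahead of the handle)
- big_ball_2_center (a point): Centre of the other orange ball, 50 mm, 60 g
- small_ball_1_center (a point): Centre of a loose white ball, 36 mm diameter, 30 g; starts in one of the rack's seats
- small_ball_2_center (a point): Centre of the other white ball, 36 mm, 30 g
- rack: The ball rack: origin under its middle, +y to its open end, z up. 72 mm wide (x, over the straps), 216 mm long (y), 98 mm high; side walls 34 mm high, ending 16 mm short of the lip; -y end closed; 0.2 to 0.33 kg, plus 0.18 kg of balls.
- tape_roll: bystander: roll of brown tape lying flat, 54 mm diameter, 18 mm high, origin under its centre
- alcohol_bottle: bystander: white bottle with a red spout, 54 mm diameter, 132 mm high, origin under its centre
- small_tin: bystander: round yellow tin, 62 mm diameter, 22 mm high, origin under its centre
- relay_board: bystander: small green circuit board with relays, 50 x 70 x 17 mm, origin under its centre

How it is judged:
By the outcome, as a careful person would: the job done as asked, in the order asked, and still so for the second after the job is handed in, with the robot touching nothing.
It also fails if it takes over 72 s, if anything falls off the work surface, if the arm or the gripper's body presses on something with over 40 N, if the wrist force passes 120 N, or if a joint passes its speed limit or range.

## Robot

A 6-joint arm with a two-finger parallel gripper is mounted at the origin on a cart in front of the work surface, level with it; the furniture and walls round the work are solid. World frame = base frame: x ahead of the robot, y to its left, z up, the work surface at z = 0. Lengths are in m, angles in rad, forces in N, time in s.
With the tool pointing down it reaches from about 0.35 to 0.85 m from the base axis. Payload 8.1 kg.
Tool frame: the origin (TCP) lies midway between the tips of the shut fingers; the grasp point (between the pads) lies 19 mm behind it; z points along the fingers, y is the line along which they close (so a half turn about z gives the same grasp; the last joint's range is limited). The gripper opens to 93 mm and grips with 3 to 60 N. Pads are 15 mm wide; open, the fingers measure 128 mm over their backs; the gripper's body (75 mm by 188 mm) begins 65 mm behind the grasp point.
Start: joints at [-1.244, 0.13, 1.488, -0, 1.523, -0.085], TCP at [0.24, -0.55, 0.219] pointing down, gripper open.
Joint ranges: [-2.96, 2.96], [-0.89, 2.26], [0.02, 2.5], [-1.34, 4.48], [0, 2.73], [-2.66, 2.66]. Speed limits (rad/s): [2.39, 2.39, 2.79, 3.14, 3.14, 3.14].

## Interface

Orientations are given as a rotation vector (axis times angle).
In Python, from plant import robot, cams gives the robot as it stands. The module is installed in compiled form; this text tells all that it offers.
- The arm moves only by the tool play_rows, never from a script. Its arguments are lists of equal length, an entry for each row: "slide": the shift along the tool's x, y, z scaled (see below), a list of three; "twist": the turn, a rotation vector about the tool's x, y, z scaled (see below), a list of three. A call has exactly 8 rows; each row shifts and turns the commanded pose from where the row before left it, along the tool's axes as they then stand; what a row does not reach is not made up. The controller multiplies each number of a shift by 25 cm and each number of a turn by 60 degrees. A row lasts 1/10 s, in which the tool goes at most 50 mm and 8.59 degrees, less where a joint would pass 70% of its speed; a pose out of reach is approached as far as the arm can. A call with a number of a shift or a turn outside -1 to 1 is refused whole. A call with a gripper value outside its range is refused whole. "fingers" is the closure, from -1 (fully open) to 1 (shut), set as the call begins (left out, the last holds). The fingers move at their own pace and stop on an object; "force" is the grip in N (left out, the last holds). Time passes only in rows, so rows that do not move let the fingers close, or fill a call up. It gives the time, the measured TCP pose, the force, the opening and the grip force at its end, in the units of the state.
- robot.read_state(): the state, without advancing time (a new reading comes with each control period).
- cams.read_camera(name): name is "scene" or "top" or "wrist"; returns (picture, depth): 384x512x3 uint8, red, green, blue; 384x512 float32, m along the optical axis (not along the pixel's ray), 0 where there is no reading.
- cams.get_calibration(name): a dict with "fx", "fy", "cx", "cy" (pixels), "world_from_camera" (4x4, takes a point from camera to world coordinates). Camera axes: x right, y down, z forward; pixel columns grow to the right and rows downward; lengths in m; the calibration is good to about 2 mm. The wrist camera is an equidistant fisheye: a pixel r from the principal point sees the ray r / f radians off the axis. A picture is of the moment at which its call begins: read the wrist's pose just before it. get_calibration takes no time and is no camera call; for the wrist camera it gives the pose at the moment of the call.
- robot.close_job(): hands the job in; it is judged then, once.
The state is a dict: "t": time; "q": joint angles; "dq": joint speeds; "joint_torque": joint torques, N m; "tool_pos": TCP position; "orientation": TCP orientation; "force": force on the tool from outside, world axes, zero at the start; "wrist_torque": the same for the moment, N m; "opening": finger opening in m; "gripper_force": force on a finger pad.
Only numpy, scipy, OpenCV 4.12 (cv2) and the standard library are available. Lean on these libraries where they do the work, as an engineer would, in place of code of your own. Each camera call takes 0.05 s, during which the arm holds its last target. There are 200 camera calls.

## Working session

There is one attempt and no reset: what is moved stays moved. The work goes in short steps, Python scripts to look and compute and a tool call to move; the robot and the scene stay as the last step left them, time stands still between calls to the robot, and variables do not carry over. Pictures are saved under pics/ and viewed, at most 10 in all, crops included, and the job is handed in when it is done.

Besides the shell and the picture viewer there is one more tool, called after "Emit:" as name(argument=value, ...) on one line, values as JSON. play_rows: Moves the arm, as the interface text tells. Shifts and turns lie within -1 to 1; 1 stands for 25 cm of shift or 60 degrees of turn. Its arguments: {"type":"object","properties":{"slide":{"type":"array"},"twist":{"type":"array"},"fingers":{"type":"number"},"force":{"type":"number"}},"required":["slide","twist"]}

```bash
mkdir -p pics; ls
cat > h.py <<'E'
import numpy as np, cv2
from plant import robot, cams
from scipy.spatial.transform import Rotation as R
def cloud(n):
    im,d=cams.read_camera(n); c=cams.get_calibration(n)
    v,u=np.mgrid[0:384,0:512]
    P=np.stack([(u-c['cx'])/c['fx']*d,(v-c['cy'])/c['fy']*d,d],-1)
    T=np.array(c['world_from_camera']); W=P@T[:3,:3].T+T[:3,3]; W[d==0]=np.nan
    return im,d,W,c
E
python3 - <<'E'
from h import *
for n in ('scene','top'):
    im,d,W,c=cloud(n); np.savez(f'{n}.npz',im=im,d=d,W=W)
    cv2.imwrite(f'pics/{n}0.png',im[:,:,::-1]); print(n,c['fx'],np.round(c['world_from_camera'],3).tolist(),(d>0).mean())
s=robot.read_state(); print(s)
E
```

```text
pics
scene 419.34616235631455 [[-0.772, -0.437, 0.462, 0.165], [-0.636, 0.52, -0.57, 0.343], [0.009, -0.734, -0.68, 0.688], [0.0, 0.0, 0.0, 1.0]] 0.9958038330078125
top 471.8951991233276 [[-0.01, -0.987, 0.158, 0.413], [-1.0, 0.01, -0.004, -0.168], [0.002, -0.158, -0.988, 1.121], [0.0, 0.0, 0.0, 1.0]] 0.99591064453125
{'t': 0.1, 'q': array([-1.24438707e+00,  1.31126908e-01,  1.48918050e+00, -6.30694570e-07,
        1.52298340e+00, -8.54001713e-02]), 'dq': array([ 9.45702060e-04, -2.65922463e-03, -4.03152996e-03,  7.60569094e-04,
       -3.23526119e-05,  9.43870248e-04]), 'joint_torque': array([ 1.69439474e-03, -5.61338139e+01, -4.93096375e+01,  7.70359416e-02,
        2.90545385e-02, -2.17480817e-05]), 'tool_pos': array([ 0.24001466, -0.54933853,  0.21766213]), 'orientation': array([-3.07358077e+00, -6.41962949e-01,  3.21473536e-04]), 'force': array([-0.19343531,  0.12793675, -0.10970888]), 'wrist_torque': array([ 3.22962760e-02,  1.49260980e-02, -7.68014257e-05]), 'gripper_force': 0.0, 'opening': 0.09287916324981965}
```

View pics/top0.png

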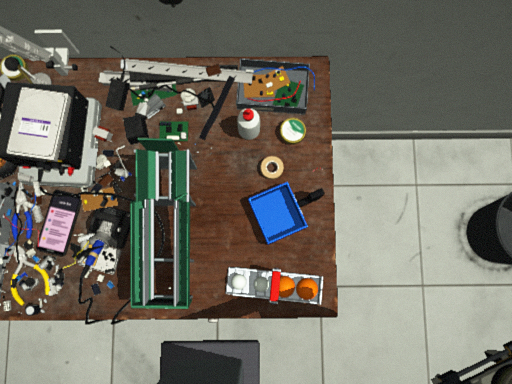

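View pics/scene0.png

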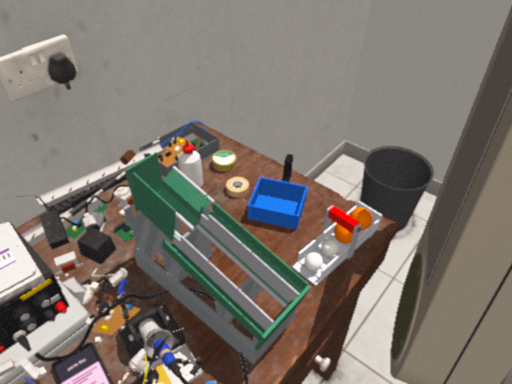

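```bash
cat > m.py <<'E'
from h import *
def rect(p):
    (c,s,a)=cv2.minAreaRect((p*1000).astype(np.float32)); return np.round(c,1),np.round(s,1),round(a,2)
def masks(im):
    h=cv2.cvtColor(im,cv2.COLOR_RGB2HSV); H,S,V=[h[...,i].astype(int) for i in range(3)]
    return dict(green=(H>55)&(H<90)&(S>100),blue=(H>100)&(H<125)&(S>140)&(V>60),red=((H<5)|(H>174))&(S>170)&(V>90),
      orange=(H>=7)&(H<20)&(S>200)&(V>150),dark=(V<60),grey=(S<60)&(V>90))
E
python3 - <<'E'
from m import *
for n in ('top','scene'):
    z=np.load(n+'.npz'); im,W=z['im'],z['W']; M=masks(im); X,Y,Z=[W[...,i] for i in range(3)]
    ws=(X>.1)&(X<.9)&(Y>-.5)&(Y<.25)
    print(n)
    for k,lo,hi in (('green',.08,.3),('blue',.034,.055),('red',.075,.11),('orange',.02,.08)):
        m=M[k]&ws&(Z>lo)&(Z<hi)
        nl,l,st,_=cv2.connectedComponentsWithStats(m.astype(np.uint8))
        for i in range(1,nl):
            if st[i,4]>25:
                p=W[l==i]; print(k,st[i],rect(p[:,:2]),'z',np.round(np.percentile(p[:,2],[2,50,98]),3),'mean',p.mean(0).round(4))
    m=M['dark']&ws&(Z>.05)&(Z<.1)&(Y<-.2); print('dark',m.sum(),rect(W[m][:,:2]),W[m].mean(0),np.percentile(W[m][:,2],[2,98]))
    m=M['grey']&ws&(Z>.004)&(Z<.12)&(Y<-.1)&(X<.35); print('rack',m.sum(),rect(W[m][:,:2]))
z=np.load('top.npz');W=z['W']
print('table z',np.nanmedian(W[200:230,205:240,2]))
E
python3 - <<'E'
import cv2
a=cv2.imread('pics/top0.png')[165:300,120:335]; cv2.imwrite('pics/c1.png',cv2.resize(a,None,fx=3.7,fy=3.7,interpolation=2))
E
```

```text
top
green [ 130  138   60  171 4475] (array([509.8,  30.2]), array([121.2, 332.7]), 88.83) z [0.085 0.13  0.229] mean [0.531  0.0331 0.1387]
blue [249 182  59  62 350] (array([ 551.9, -221.7]), array([114.4, 102. ]), 23.05) z [0.035 0.042 0.046] mean [ 0.5525 -0.2211  0.0415]
red [270 271  11  30 238] (array([ 386.7, -209.6]), array([17.9, 61.5]), 83.21) z [0.094 0.098 0.101] mean [ 0.3859 -0.209   0.098 ]
orange [279 277  16  15 173] (array([ 391.2, -234.3]), array([28.8, 36.2]), 19.09) z [0.042 0.053 0.059] mean [ 0.3896 -0.2356  0.052 ]
orange [300 279  18  19 156] (array([ 383.3, -289.4]), array([40.6, 30.2]), 50.06) z [0.041 0.051 0.058] mean [ 0.3851 -0.2893  0.0501]
dark 132 (array([ 476.4, -253.6]), array([ 29.1, 277.5]), 64.89) [ 0.57376913 -0.29982062  0.07598015] [0.05414488 0.09020082]
rack 37 (array([ 347.3, -293.4]), array([36.9,  4.6]), 86.07)
scene
green [ 126  154   84   86 3428] (array([613.6,  18.1]), array([ 90.5, 122.4]), 88.95) z [0.127 0.169 0.228] mean [0.6265 0.0247 0.1749]
green [ 163  203  147  141 2824] (array([454.3,  32.2]), array([120.9, 224. ]), 88.7) z [0.085 0.115 0.152] mean [0.4387 0.0304 0.1163]
blue [248 177  59  42 451] (array([ 552.7, -223.1]), array([113. , 110.6]), 23.14) z [0.034 0.04  0.044] mean [ 0.5482 -0.2161  0.0394]
red [329 206  30  27 359] (array([ 385.3, -208.6]), array([19.9, 60.9]), 83.47) z [0.079 0.096 0.099] mean [ 0.3853 -0.2046  0.0926]
orange [350 208  22  21 267] (array([ 375.5, -280. ]), array([43.1, 32.8]), 3.57) z [0.03  0.05  0.057] mean [ 0.3721 -0.276   0.0479]
orange [336 224  16  19 202] (array([ 382. , -210.5]), array([36.7, 26.2]), 0.65) z [0.026 0.044 0.077] mean [ 0.3799 -0.2133  0.044 ]
dark 99 (array([ 585.3, -303.5]), array([12.9, 28.8]), 19.86) [ 0.5829506  -0.29824047  0.06877066] [0.05073736 0.07921533]
rack 149 (array([ 347.9, -259.4]), array([110.2,   5.6]), 88.74)
table z 0.0004238956314552844
```

View pics/c1.png

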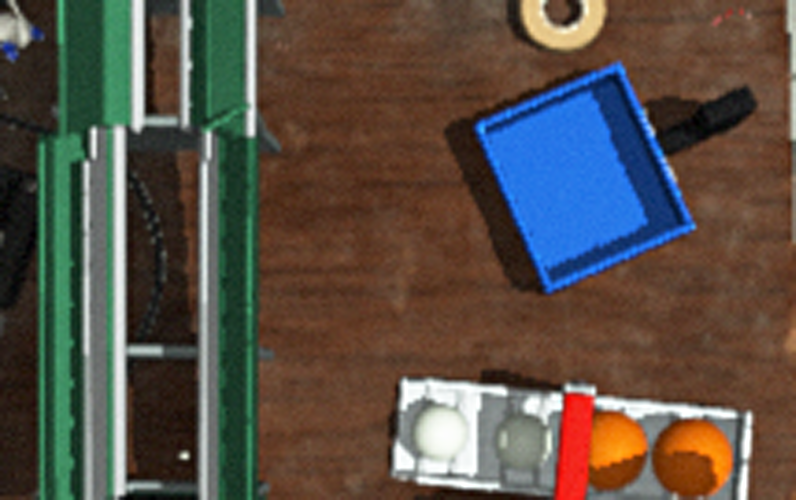

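```bash
cat >> h.py <<'E'
def Rf(zdir,ydir):
    z=np.array(zdir,float);z/=np.linalg.norm(z);y=np.array(ydir,float);y-=z*(y@z);y/=np.linalg.norm(y)
    return np.stack([np.cross(y,z),y,z],1)
def plan(pos,Rt,rows=8,settle=1,grasp=True,ease=0.0,pivot=None,calls=1):
    """pos = target of grasp point (or of TCP); prints rows of slide and twist. pivot: world point fixed in the tool"""
    s=robot.read_state(); p0=np.array(s['tool_pos']);R0=R.from_rotvec(s['orientation']);R1=R.from_matrix(Rt)
    off=np.array([0,0,-.019]) if grasp else np.zeros(3)
    g0=p0+R0.apply(off); rv=(R0.inv()*R1).as_rotvec(); N=rows*calls-settle
    f=[k/N for k in range(1,N+1)]; f=[(1-ease)*x+ease*(1-np.cos(np.pi*x))/2 for x in f]+[1]*settle
    P,Q=p0.copy(),R0; out=[]
    loc=None if pivot is None else R0.inv().apply(np.array(pivot)-p0)
    for x in f:
        Rk=R0*R.from_rotvec(rv*x)
        Pk=(g0+(np.array(pos)-g0)*x)-Rk.apply(off) if loc is None else np.array(pivot)-Rk.apply(loc)+np.array(pos)*x
        sl=np.round(Q.inv().apply(Pk-P)/.25,3)+0; tw=np.round((Q.inv()*Rk).as_rotvec()/np.radians(60),3)+0
        P=P+Q.apply(sl*.25);Q=Q*R.from_rotvec(tw*np.radians(60)); out.append((sl.tolist(),tw.tolist()))
    for c in range(calls):
        o=out[c*rows:(c+1)*rows]; print('slide',[a for a,b in o]);print('twist',[b for a,b in o])
    print('dist mm',np.linalg.norm(np.array(out[0][0]))*250,'total deg',np.degrees(np.linalg.norm(rv)))
E
python3 - <<'E'
from m import *
a=-.0205
for n in ('top','scene'):
    z=np.load(n+'.npz'); im,W=z['im'],z['W']; M=masks(im)
    m=M['green']&(W[...,2]>.08)&(W[...,0]<.75)&(abs(W[...,1])<.15)
    p=W[m]; d=p[:,:2]-[.51,.031]; gx=d[:,0]*np.cos(a)+d[:,1]*np.sin(a); gy=-d[:,0]*np.sin(a)+d[:,1]*np.cos(a)
    print(n,'x',np.percentile(gx,[.2,.5,1,99,99.5,99.8]).round(4))
    for lo,hi in ((-.16,-.1),(-.1,-.04),(-.04,.03),(.06,.1),(.1,.15)):
        k=(gx>lo)&(gx<hi); print(lo,hi,np.percentile(gy[k],[.5,1,3,97,99,99.5]).round(4))
    k=(abs(gy+.055)<.007); kk=k&(gx>.03); 
    for lo in (.04,.05,.06,.08,.1,.12,.14,.15): 
        q=kk&(gx>lo)&(gx<lo+.01); print(lo,q.sum(),p[q][:,2].max().round(4) if q.any() else '',end='; ')
    print()
    # curb top line: z vs x for near curb
    k=(gx<.03)&(gx>-.15)&(gy<-.05); zz=p[k][:,2]; print('curb top z-0.231x',np.percentile(zz-.231*gx[k],[50,90,97]).round(4))
W=np.load('top.npz')['W']
for nme,v,u in (('tape',167,264),('tin',130,292),('bottle',122,248)): print(nme,W[v,u].round(3))
E
```

```text
top x [-0.1662 -0.1651 -0.1646  0.1629  0.1639  0.1646]
-0.16 -0.1 [-0.0607 -0.0606 -0.0604  0.0581  0.0584  0.0587]
-0.1 -0.04 [-0.0607 -0.0606 -0.0605  0.0574  0.0579  0.0582]
-0.04 0.03 [-0.0611 -0.061  -0.0608  0.0568  0.0573  0.0574]
0.06 0.1 [-0.0549 -0.0547 -0.0541  0.0314  0.0322  0.0323]
0.1 0.15 [-0.0547 -0.0546 -0.0536  0.031   0.0318  0.0319]
0.04 25 0.1622; 0.05 19 0.1608; 0.06 18 0.174; 0.08 15 0.1708; 0.1 15 0.1735; 0.12 14 0.1785; 0.14 15 0.1838; 0.15 8 0.1848; 
curb top z-0.231x [0.1423 0.149  0.1507]
scene x [-0.1672 -0.1668 -0.1663  0.1636  0.1638  0.1642]
-0.16 -0.1 [-0.0591 -0.059  -0.0585  0.06    0.0602  0.0604]
-0.1 -0.04 [-0.0589 -0.0588 -0.0584  0.0599  0.0601  0.0602]
-0.04 0.03 [-0.059  -0.0589 -0.0586  0.0597  0.06    0.0602]
0.06 0.1 [-0.055  -0.0542 -0.0526  0.0338  0.034   0.0341]
0.1 0.15 [-0.055  -0.0546 -0.0529  0.0336  0.0339  0.0341]
0.04 57 0.1584; 0.05 20 0.159; 0.06 20 0.17; 0.08 24 0.167; 0.1 23 0.1714; 0.12 23 0.1767; 0.14 23 0.18; 0.15 7 0.1802; 
curb top z-0.231x [0.1304 0.1453 0.1473]
tape [ 0.663 -0.191  0.022]
tin [ 0.754 -0.26   0.022]
bottle [ 0.751 -0.155  0.095]
```

```bash
cat > poses.py <<'E'
from h import *
GO=np.array([.509,.031,0]);GA=-.0205
def G(x,y,z): return GO+R.from_euler('z',GA).apply([x,y,z])
def lean(yaw,deg):  # tool y along object x, fingers point down and to object +y
    r=R.from_euler('z',yaw); return Rf(r.apply([0,np.sin(np.radians(deg)),-np.cos(np.radians(deg))]),r.apply([1,0,0]))
TY=np.radians(23.05); TG=np.array([.5519,-.2217,.06])+R.from_euler('z',TY).apply([0,-.095,0])
E
python3 - <<'E'
from poses import *
Rt=lean(TY,35); print(TG,Rt.round(2).tolist()); plan(TG-.09*Rt[:,2],Rt,calls=2)
E
```

```text
[ 0.58909576 -0.30911553  0.06      ] [[-0.32, 0.92, -0.22], [0.75, 0.39, 0.53], [0.57, 0.0, -0.82]]
slide [[0.113, -0.01, 0.027], [0.112, 0.002, 0.031], [0.111, 0.014, 0.034], [0.107, 0.025, 0.037], [0.102, 0.038, 0.039], [0.096, 0.048, 0.041], [0.09, 0.058, 0.042], [0.081, 0.069, 0.042]]
twist [[0.03, 0.03, -0.096], [0.03, 0.031, -0.096], [0.031, 0.03, -0.096], [0.03, 0.031, -0.096], [0.03, 0.03, -0.096], [0.03, 0.031, -0.096], [0.03, 0.03, -0.096], [0.03, 0.031, -0.096]]
slide [[0.073, 0.077, 0.043], [0.063, 0.085, 0.041], [0.052, 0.092, 0.041], [0.041, 0.098, 0.039], [0.03, 0.102, 0.037], [0.018, 0.106, 0.034], [0.005, 0.107, 0.031], [0.0, 0.0, 0.0]]
twist [[0.031, 0.03, -0.096], [0.03, 0.031, -0.096], [0.03, 0.03, -0.096], [0.03, 0.031, -0.096], [0.031, 0.03, -0.096], [0.03, 0.031, -0.096], [0.03, 0.03, -0.096], [0.0, 0.0, 0.0]]
dist mm 29.152615663092735 total deg 94.66022801381193
```

Emit:
play_rows(slide=[[0.113,-0.01,0.027],[0.112,0.002,0.031],[0.111,0.014,0.034],[0.107,0.025,0.037],[0.102,0.038,0.039],[0.096,0.048,0.041],[0.09,0.058,0.042],[0.081,0.069,0.042]], twist=[[0.03,0.03,-0.096],[0.03,0.031,-0.096],[0.031,0.03,-0.096],[0.03,0.031,-0.096],[0.03,0.03,-0.096],[0.03,0.031,-0.096],[0.03,0.03,-0.096],[0.03,0.031,-0.096]], fingers=-0.4, force=25)

```text
t: 0.9
tool_pos: [0.4376, -0.4399, 0.1641]
orientation: [-2.317, -1.634, -0.278]
force: [-0.6, -0.4, 0.4]
opening: 0.0649
gripper_force: 0.0
```

Emit:
play_rows(slide=[[0.073,0.077,0.043],[0.063,0.085,0.041],[0.052,0.092,0.041],[0.041,0.098,0.039],[0.03,0.102,0.037],[0.018,0.106,0.034],[0.005,0.107,0.031],[0,0,0]], twist=[[0.031,0.03,-0.096],[0.03,0.031,-0.096],[0.03,0.03,-0.096],[0.03,0.031,-0.096],[0.031,0.03,-0.096],[0.03,0.031,-0.096],[0.03,0.03,-0.096],[0,0,0]])

```text
t: 1.7
tool_pos: [0.6064, -0.3426, 0.1108]
orientation: [-1.419, -2.161, -0.451]
force: [-1.3, 0.3, -1.4]
opening: 0.0649
gripper_force: 0.0
```

Run:
```python
from poses import *
im,d=cams.read_camera('wrist'); cv2.imwrite('pics/w1.png',im[:,:,::-1])
im,d,W,c=cloud('scene'); m=(im.max(2)<60)&(W[...,2]>.04)&(W[...,2]<.09)&(abs(W[...,0]-.59)<.04)&(abs(W[...,1]+.31)<.04)
print(m.sum(),np.nanmean(W[m],0) if m.any() else '')
Rt=lean(TY,35); s=robot.read_state(); print(s['t'],s['q'].round(3),s['tool_pos'],(TG-.071*Rt[:,2]))
plan(TG,Rt)
```

```text
124 [ 0.58275658 -0.29733348  0.06395194]
1.8 [-0.727  1.083  0.497  0.288  2.11  -1.049] [ 0.60501665 -0.34616545  0.11564515] [ 0.60504057 -0.34658821  0.1181598 ]
slide [[0.001, 0.0, 0.05], [0.0, 0.0, 0.05], [0.001, 0.0, 0.05], [0.0, 0.0, 0.05], [0.001, 0.0, 0.051], [0.0, 0.0, 0.05], [0.001, 0.0, 0.05], [0.0, 0.0, 0.0]]
twist [[0.0, 0.0, 0.0], [-0.001, -0.001, 0.0], [0.0, 0.0, -0.001], [0.0, 0.0, 0.0], [-0.001, 0.0, 0.0], [0.0, -0.001, 0.0], [0.0, 0.0, -0.001], [0.0, 0.0, 0.0]]
dist mm 12.502499750049989 total deg 0.1978643593309766
```

View pics/w1.png

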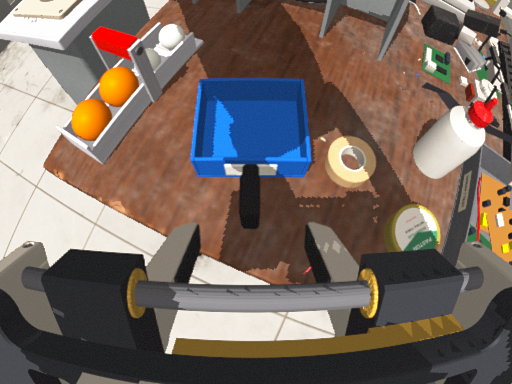

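Emit:
play_rows(slide=[[0.001,0,0.05],[0,0,0.05],[0.001,0,0.05],[0,0,0.05],[0.001,0,0.05],[0,0,0.05],[0,0,0.05],[0,0,0]], twist=[[0,0,0],[0,0,0],[0,0,0],[0,0,0],[0,0,0],[0,0,0],[0,0,0],[0,0,0]])

```text
t: 2.6
tool_pos: [0.584, -0.301, 0.0483]
orientation: [-1.436, -2.164, -0.45]
force: [-0.2, -0.6, 0.2]
opening: 0.0651
gripper_force: 0.0
```

Emit:
play_rows(slide=[[0,0,0],[0,0,0],[0,0,0],[0,0,0],[0,0,0],[0,0,0],[0,0,0],[0,0,0]], twist=[[0,0,0],[0,0,0],[0,0,0],[0,0,0],[0,0,0],[0,0,0],[0,0,0],[0,0,0]], fingers=1, force=30)

```text
t: 3.4
tool_pos: [0.5855, -0.3006, 0.0475]
orientation: [-1.433, -2.166, -0.45]
force: [0.2, -0.1, -0.5]
opening: 0.0158
gripper_force: 30.0
```

Run:
```python
from poses import *
from m import masks,rect
s=robot.read_state(); Rm=R.from_rotvec(s['orientation']).as_matrix(); print(s['q'].round(3),s['tool_pos'],s['tool_pos']-.019*Rm[:,2],TG,s['force'],s['wrist_torque'])
im,d,W,c=cloud('scene'); m=masks(im)['blue']&(W[...,2]>.034)&(W[...,2]<.05)&(W[...,1]<-.1); print(rect(W[m][:,:2]))
# front of bay, yaw aligned, 
plan(G(-.0025,-.095-.13,.061),lean(GA,35),calls=2,ease=.7)
```

```text
[-0.702  0.968  0.803  0.277  1.916 -1.083] [ 0.5854533  -0.30064898  0.04747927] [ 0.58971245 -0.31065393  0.06306004] [ 0.58909576 -0.30911553  0.06      ] [ 0.24221977 -0.14034531 -0.54788898] [-0.23079265 -0.28931003 -0.02774608]
(array([ 697.8, -221.9]), array([133.1, 436.7]), 88.83)
slide [[0.013, -0.003, 0.009], [0.019, -0.006, 0.014], [0.026, -0.008, 0.019], [0.031, -0.01, 0.022], [0.036, -0.014, 0.026], [0.039, -0.016, 0.028], [0.04, -0.019, 0.029], [0.04, -0.021, 0.029]]
twist [[-0.006, 0.0, 0.009], [-0.01, 0.0, 0.014], [-0.013, 0.0, 0.019], [-0.016, 0.0, 0.023], [-0.019, 0.0, 0.026], [-0.02, 0.001, 0.029], [-0.021, 0.0, 0.03], [-0.021, 0.0, 0.031]]
slide [[0.038, -0.023, 0.027], [0.036, -0.023, 0.026], [0.032, -0.023, 0.023], [0.027, -0.021, 0.02], [0.022, -0.018, 0.016], [0.016, -0.014, 0.012], [0.011, -0.009, 0.007], [0.0, 0.0, 0.0]]
twist [[-0.022, 0.0, 0.03], [-0.02, 0.0, 0.029], [-0.018, 0.0, 0.026], [-0.016, 0.0, 0.022], [-0.013, 0.0, 0.019], [-0.01, 0.001, 0.014], [-0.006, 0.0, 0.009], [0.0, 0.0, 0.0]]
dist mm 4.02336923485777 total deg 24.20105840705819
```

Run:
```python
from poses import *
plan(G(-.0025,-.095-.13,.0635),lean(GA,35),calls=2,ease=.7)
```

```text
slide [[0.013, -0.003, 0.009], [0.02, -0.006, 0.014], [0.026, -0.008, 0.018], [0.032, -0.01, 0.022], [0.036, -0.014, 0.025], [0.039, -0.016, 0.027], [0.04, -0.019, 0.028], [0.041, -0.021, 0.028]]
twist [[-0.006, 0.0, 0.009], [-0.01, 0.0, 0.014], [-0.013, 0.0, 0.019], [-0.016, 0.0, 0.023], [-0.019, 0.0, 0.026], [-0.02, 0.001, 0.029], [-0.021, 0.0, 0.03], [-0.021, 0.0, 0.031]]
slide [[0.039, -0.023, 0.027], [0.036, -0.023, 0.025], [0.032, -0.023, 0.023], [0.028, -0.021, 0.019], [0.022, -0.018, 0.015], [0.017, -0.014, 0.012], [0.01, -0.009, 0.007], [0.0, 0.0, 0.0]]
twist [[-0.022, 0.0, 0.03], [-0.02, 0.0, 0.029], [-0.018, 0.0, 0.026], [-0.016, 0.0, 0.022], [-0.013, 0.0, 0.019], [-0.01, 0.001, 0.014], [-0.006, 0.0, 0.009], [0.0, 0.0, 0.0]]
dist mm 4.02336923485777 total deg 24.20105840705819
```

Emit:
play_rows(slide=[[0.013,-0.003,0.009],[0.02,-0.006,0.014],[0.026,-0.008,0.018],[0.032,-0.01,0.022],[0.036,-0.014,0.025],[0.039,-0.016,0.027],[0.04,-0.019,0.028],[0.041,-0.021,0.028]], twist=[[-0.006,0,0.009],[-0.01,0,0.014],[-0.013,0,0.019],[-0.016,0,0.023],[-0.019,0,0.026],[-0.02,0.001,0.029],[-0.021,0,0.03],[-0.021,0,0.031]])

```text
t: 4.25
tool_pos: [0.5392, -0.2355, 0.0477]
orientation: [-1.693, -2.005, -0.532]
force: [0.4, 0.6, -0.6]
opening: 0.016
gripper_force: 30.0
```

Emit:
play_rows(slide=[[0.039,-0.023,0.027],[0.036,-0.023,0.025],[0.032,-0.023,0.023],[0.028,-0.021,0.019],[0.022,-0.018,0.015],[0.017,-0.014,0.012],[0.01,-0.009,0.007],[0,0,0]], twist=[[-0.022,0,0.03],[-0.02,0,0.029],[-0.018,0,0.026],[-0.016,0,0.022],[-0.013,0,0.019],[-0.01,0.001,0.014],[-0.006,0,0.009],[0,0,0]])

```text
t: 5.05
tool_pos: [0.5017, -0.1829, 0.0481]
orientation: [-1.893, -1.855, -0.597]
force: [0.5, -0.5, -1.9]
opening: 0.0154
gripper_force: 30.0
```

Run:
```python
from poses import *
from m import masks,rect
s=robot.read_state(); Rm=R.from_rotvec(s['orientation']).as_matrix(); print(s['q'].round(3),s['tool_pos']-.019*Rm[:,2],s['force'],s['gripper_force'])
for n in ('top','scene'):
    im,d,W,c=cloud(n); m=masks(im)['blue']&(W[...,2]>.034)&(W[...,2]<.05)&(abs(W[...,1]+.1)<.15)&(abs(W[...,0]-.51)<.15); print(n,m.sum(),rect(W[m][:,:2]),W[m].mean(0))
    cv2.imwrite(f'pics/{n}2.png',im[:,:,::-1])
print('want', G(-.0025,-.13,0),np.degrees(GA))
```

```text
[-0.757  0.455  1.558  0.439  1.569 -0.837] [ 0.50148147 -0.19377474  0.06363403] [ 0.52828398 -0.51605132 -1.88410633] 29.99983102083206
top 330 (array([503.5, -96.8]), array([101.3, 113.2]), 87.91) [ 0.50863938 -0.09237647  0.04218764]
scene 329 (array([ 501.6, -122.7]), array([ 64.7, 120.6]), 80.62) [ 0.49870358 -0.13099541  0.03988895]
want [ 0.50383571 -0.09892144  0.        ] -1.1745634800181877
```

View pics/scene2.png

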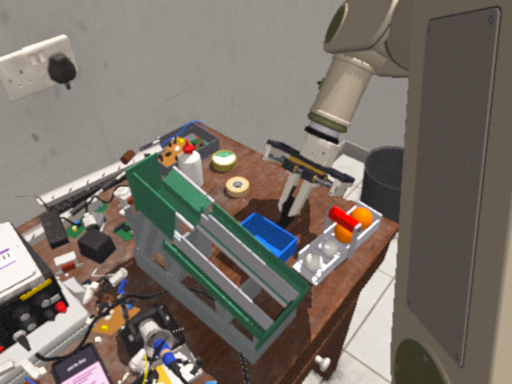

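Run:
```python
from poses import *
s=robot.read_state(); Rm=R.from_rotvec(s['orientation']).as_matrix(); g=s['tool_pos']-.019*Rm[:,2]
for n in ('scene','top'):
    im,d,W,c=cloud(n)
    L=(W-g)@Rm   # tool frame, x=lean plane, y=closing
    m=(W[...,2]>.11)&(abs(L[...,0])<.08)&(abs(L[...,1])<.13)&(L[...,2]<-.03)&(L[...,2]>-.16)
    p=L[m]; print(n,m.sum())
    for a in np.arange(-.16,-.03,.02):
        k=(p[:,2]>=a)&(p[:,2]<a+.02)
        if k.sum()>5: print(round(a,3),k.sum(),np.percentile(p[k],[1,99],axis=0).round(3).tolist())
    w=W[m]; k=w[:,0]<.43; print('near rack x<.43:',k.sum(), w[k].min(0).round(3) if k.any() else '')
```

```text
scene 3003
-0.16 373 [[-0.028, -0.041, -0.16], [0.039, 0.025, -0.14]]
-0.14 349 [[-0.018, -0.041, -0.14], [0.025, 0.017, -0.12]]
-0.12 765 [[-0.027, -0.094, -0.12], [0.037, 0.09, -0.1]]
-0.1 853 [[-0.032, -0.093, -0.1], [0.038, 0.088, -0.08]]
-0.08 577 [[-0.025, -0.086, -0.08], [0.038, 0.084, -0.061]]
-0.06 86 [[0.003, -0.027, -0.06], [0.013, 0.026, -0.049]]
near rack x<.43: 405 [ 0.406 -0.281  0.111]
top 2188
-0.16 219 [[0.012, -0.04, -0.16], [0.038, 0.029, -0.142]]
-0.14 89 [[0.005, -0.041, -0.136], [0.026, 0.016, -0.12]]
-0.12 1015 [[-0.032, -0.09, -0.119], [0.037, 0.093, -0.1]]
-0.1 686 [[-0.027, -0.086, -0.1], [0.038, 0.087, -0.08]]
-0.08 178 [[-0.025, -0.084, -0.08], [0.038, 0.084, -0.065]]
near rack x<.43: 154 [ 0.407 -0.244  0.138]
```

Run:
```python
from poses import *
s=robot.read_state(); R0=R.from_rotvec(s['orientation']); Rt=(R.from_euler('z',.9,degrees=True)*R0).as_matrix(); Rm=R0.as_matrix()
g=s['tool_pos']-.019*Rm[:,2]; e=np.array([.506,-.0645,g[2]]); u=(e-g)/np.linalg.norm(e-g); print(g,np.linalg.norm(e-g), R0.inv().apply([0,0,.005])/.25)
plan(e,Rt,calls=2,settle=3,ease=.6)
```

```text
[ 0.50216841 -0.19443152  0.06370967] 0.12998800512311628 [ 1.14703675e-02  6.91165160e-06 -1.63838525e-02]
slide [[0.017, 0.0, 0.012], [0.024, 0.0, 0.017], [0.03, 0.001, 0.021], [0.037, 0.0, 0.025], [0.04, 0.001, 0.029], [0.043, 0.001, 0.03], [0.044, 0.0, 0.03], [0.043, 0.001, 0.031]]
twist [[0.0, 0.0, 0.0], [0.001, 0.0, -0.001], [0.0, 0.0, -0.001], [0.001, 0.0, -0.001], [0.001, 0.0, -0.001], [0.001, 0.0, -0.002], [0.001, 0.0, -0.001], [0.001, 0.0, -0.001]]
slide [[0.04, 0.001, 0.028], [0.036, 0.001, 0.025], [0.031, 0.001, 0.022], [0.024, 0.001, 0.016], [0.017, 0.0, 0.012], [0.0, 0.0, 0.0], [0.0, 0.0, 0.0], [0.0, 0.0, 0.0]]
twist [[0.0, 0.0, -0.001], [0.001, 0.0, -0.001], [0.001, 0.0, -0.001], [0.0, 0.0, -0.001], [0.001, 0.0, 0.0], [0.0, 0.0, 0.0], [0.0, 0.0, 0.0], [0.0, 0.0, 0.0]]
dist mm 5.202163011671203 total deg 0.8999999999999959
```

Emit:
play_rows(slide=[[0.023,0,0.004],[0.03,0,0.009],[0.03,0.001,0.021],[0.037,0,0.025],[0.04,0.001,0.029],[0.043,0.001,0.03],[0.044,0,0.03],[0.043,0.001,0.031]], twist=[[0,0,0],[0.001,0,-0.001],[0,0,-0.001],[0.001,0,-0.001],[0.001,0,-0.001],[0.001,0,-0.002],[0.001,0,-0.001],[0.001,0,-0.001]], force=50)

```text
t: 6.05
tool_pos: [0.5043, -0.0968, 0.053]
orientation: [-1.882, -1.864, -0.593]
force: [-0.7, -0.8, -1.0]
opening: 0.0158
gripper_force: 50.0
```

Emit:
play_rows(slide=[[0.04,0.001,0.028],[0.036,0.001,0.025],[0.031,0.001,0.022],[0.024,0.001,0.016],[0.017,0,0.012],[-0.006,0,0.008],[-0.006,0,0.008],[0,0,0]], twist=[[0,0,-0.001],[0.001,0,-0.001],[0.001,0,-0.001],[0,0,-0.001],[0.001,0,0],[0,0,0],[0,0,0],[0,0,0]])

```text
t: 6.85
tool_pos: [0.506, -0.0537, 0.048]
orientation: [-1.878, -1.868, -0.592]
force: [0.7, -3.7, -1.5]
opening: 0.0156
gripper_force: 50.0
```

Run:
```python
from poses import *
from m import masks,rect
s=robot.read_state(); Rm=R.from_rotvec(s['orientation']).as_matrix(); print(s['t'],s['q'].round(3),s['tool_pos']-.019*Rm[:,2],s['force'],s['gripper_force'])
im,d,W,c=cloud('top'); m=masks(im)['blue']&(abs(W[...,1])<.2)&(abs(W[...,0]-.51)<.1)
q=W[m&(W[...,2]>.034)&(W[...,2]<.05)]; d2=q-GO; q2=R.from_euler('z',-GA).apply(d2); print(len(q2),np.percentile(q2,[1,5,95,99],axis=0).round(4).tolist())
im2,_=cams.read_camera('wrist')
a=cv2.resize(im[160:315,120:260],None,fx=2.5,fy=2.5)[:384]
o=np.zeros((384,512+350,3),np.uint8); o=np.hstack([a,im2]); o=cv2.resize(o,(790,int(384*790/o.shape[1]))); cv2.imwrite('pics/t3.png',o[:,:,::-1])
```

```text
6.85 [-0.581  0.303  1.755  0.505  1.464 -0.729] [ 0.50592393 -0.06463227  0.06353673] [ 0.69185815 -3.69265356 -1.48063484] 50.01130700111389
58 [[-0.0576, -0.0482, 0.0365], [-0.0576, -0.0098, 0.0379], [0.0528, 0.0317, 0.0462], [0.0529, 0.0349, 0.0474]]
```

View pics/t3.png

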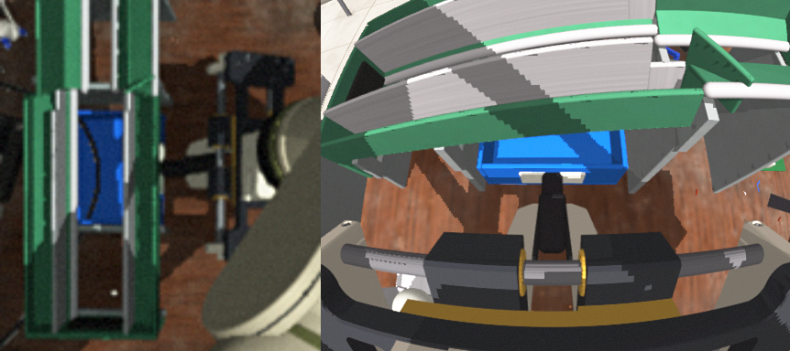

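Emit:
play_rows(slide=[[0,0,0],[0,0,0],[0,0,0],[0,0,0],[0,0,-0.04],[0,0,-0.08],[0,0,-0.12],[0,0,-0.12]], twist=[[0,0,0],[0,0,0],[0,0,0],[0,0,0],[0,0,0],[0,0,0],[0,0,0],[0,0,0]], fingers=-0.3)

```text
t: 7.75
tool_pos: [0.5053, -0.1054, 0.1231]
orientation: [-1.876, -1.868, -0.591]
force: [0.3, -0.6, -0.5]
opening: 0.0601
gripper_force: 0.0
```

```bash
cat > kin.py <<'E'
from poses import *
from scipy.optimize import least_squares
D=[([-1.24438707,.131126908,1.4891805,0,1.5229834,-.0854],[.24001466,-.54933853,.21766213]),
([-0.727,1.083,.497,.288,2.11,-1.049],[.60501665,-.34616545,.11564515]),
([-0.702,.968,.803,.277,1.916,-1.083],[.5854533,-.30064898,.04747927]),
([-0.757,.455,1.558,.439,1.569,-.837],[.50148147-.0000,-.19377474,.06363403]),
([-0.581,.303,1.755,.505,1.464,-.729],[.50592393,-.06463227,.06353673])]
def wr(q): return R.from_euler('ZYZYZ',[q[0],q[1]+q[2],q[3],q[4],q[5]])
C=R.from_euler('z',0)
s=robot.read_state(); C=wr(s['q']).inv()*R.from_rotvec(s['orientation'])
def tz(q): return wr(q).apply([0,0,1])
A=[];b=[]
def row(q):
    e=R.from_euler('z',q[0]).apply; c=lambda x,z:e([x,0,z]); a,p=q[1],q[1]+q[2]
    return np.stack([c(1,0),c(0,1),c(np.sin(a),np.cos(a)),c(np.sin(p),np.cos(p)),c(np.cos(p),-np.sin(p)),tz(q)],1)
for i,(q,p) in enumerate(D): A.append(row(q)); b.append(np.array(p)+(.019*tz(q) if i>2 else 0))
A.append(row(s['q']));b.append(s['tool_pos'])
A=np.vstack(A);b=np.hstack(b); K,res,rk,_=np.linalg.lstsq(A,b,rcond=None)
def fk(q): return row(q)@K, wr(q)*C
def ik(p,Rt,q0):
    f=lambda q:np.r_[(fk(q)[0]-p)*5,(R.from_matrix(Rt).inv()*fk(q)[1]).as_rotvec()]
    lo=[-2.96,-.89,.02,-1.34,0,-2.66];hi=[2.96,2.26,2.5,4.48,2.73,2.66]
    r=least_squares(f,q0,bounds=(lo,hi)); return r.x.round(3),r.cost
E
python3 - <<'E'
from kin import *
print(C.as_rotvec(),K.round(4),abs(A@K-b).max()); print(s['t'],s['tool_pos'],s['force'])
RY=np.radians(-6.7); 
def rackR(yaw,tip,flip): # tool for rack frame, tipped tip deg
    r=R.from_euler('z',yaw)*R.from_euler('x',-tip,degrees=True); return Rf(r.apply([0,0,-1]),r.apply([0,-1 if flip else 1,0])),r
for flip in (0,1):
    for nm,yaw,tip,lip in (('grasp',RY,0,None),('lvl',GA,0,G(.11,-.048,.194)),('t25',GA,25,G(.11,-.048,.194)),('t48',GA,48,G(.11,-.048,.194))):
        Rt,r=rackR(yaw,tip,flip); g=np.array([.386,-.209,.09]) if lip is None else lip-r.apply([0,.108,-.084]); p=g+.019*Rt[:,2]
        best=min((ik(p,Rt,[q1,.4,1.5,q4,1.5,q6]) for q1 in (-.5,0) for q4 in (-.5,.5,2.8) for q6 in (-2,-1,1,2)),key=lambda t:t[1])
        print(flip,nm,g.round(3),best)
E
```

```text
Traceback (most recent call last):
  File "kin.py", line 10, in <module>
    s=robot.read_state(); C=wr(s['q']).inv()*R.from_rotvec(s['orientation'])
                            ~~^^^^^^^^
  File "kin.py", line 8, in wr
    def wr(q): return R.from_euler('ZYZYZ',[q[0],q[1]+q[2],q[3],q[4],q[5]])
                      ~~~~~~~~~~~~^^^^^^^^^^^^^^^^^^^^^^^^^^^^^^^^^^^^^^^^^
  File "scipy/spatial/transform/_rotation.pyx", line 1413, in scipy.spatial.transform._rotation.Rotation.from_euler
ValueError: Expected axis specification to be a non-empty string of upto 3 characters, got ZYZYZ
```

```bash
sed -i "s/^def wr.*/def wr(q): return R.from_euler('ZYZ',[q[0],q[1]+q[2],q[3]])*R.from_euler('YZ',[q[4],q[5]])/" kin.py
cat >> kin.py <<'E'
RY=np.radians(-6.7)
def rackR(yaw,tip,flip): # tool for rack frame, tipped tip deg
    r=R.from_euler('z',yaw)*R.from_euler('x',-tip,degrees=True); return Rf(r.apply([0,0,-1]),r.apply([0,-1 if flip else 1,0])),r
E
python3 - <<'E'
from kin import *
print(C.as_rotvec(),K.round(4),abs(A@K-b).max()); print(s['t'],s['tool_pos'],s['force'])
for flip in (0,1):
    for nm,yaw,tip,lip in (('grasp',RY,0,None),('lvl',GA,0,G(.11,-.048,.194)),('t25',GA,25,G(.11,-.048,.194)),('t48',GA,48,G(.11,-.048,.194))):
        Rt,r=rackR(yaw,tip,flip); g=np.array([.386,-.209,.09]) if lip is None else lip-r.apply([0,.108,-.084]); p=g+.019*Rt[:,2]
        best=min((ik(p,Rt,[q1,.4,1.5,q4,1.5,q6]) for q1 in (-.5,0) for q4 in (-.5,.5,2.8) for q6 in (-2,-1,1,2)),key=lambda t:t[1])
        print(flip,nm,g.round(3),best)
E
```

```text
[-4.96630982e-16 -3.69944320e-16  1.57079633e+00] [-0.0498  0.3234  0.4336  0.6024 -0.0007  0.5005] 0.045146202332684654
7.75 [ 0.50525631 -0.10543106  0.12309844] [ 0.26474679 -0.56709038 -0.45208586]
0 grasp [ 0.386 -0.209  0.09 ] (array([-0.496, -0.203,  2.072,  0.   ,  1.272, -1.95 ]), np.float64(7.761630911906236e-29))
0 lvl [ 0.616 -0.127  0.278] (array([-0.204,  0.177,  1.38 , -0.   ,  1.585, -1.754]), np.float64(5.439529919322521e-30))
0 t25 [ 0.617 -0.082  0.316] (array([ 0.194,  0.186,  1.382, -0.428,  1.664, -1.377]), np.float64(2.8513081673298364e-30))
0 t48 [ 0.618 -0.029  0.33 ] (array([ 0.484,  0.374,  1.322, -0.743,  1.847, -1.126]), np.float64(3.6900574710185956e-31))
1 grasp [ 0.386 -0.209  0.09 ] (array([-0.496, -0.203,  2.072,  0.   ,  1.272,  1.191]), np.float64(2.08823142732401e-30))
1 lvl [ 0.616 -0.127  0.278] (array([-0.204,  0.177,  1.38 ,  0.   ,  1.585,  1.388]), np.float64(6.998532052009336e-31))
1 t25 [ 0.617 -0.082  0.316] (array([ 0.194,  0.186,  1.382, -0.428,  1.664,  1.764]), np.float64(9.221417236292789e-30))
1 t48 [ 0.618 -0.029  0.33 ] (array([ 0.484,  0.374,  1.322, -0.743,  1.847,  2.015]), np.float64(8.400703057812785e-31))
```

Run:
```python
from kin import *
Rt,_=rackR(RY,0,0); plan([.386,-.209,.175],Rt,calls=2,settle=2)
```

```text
slide [[-0.019, -0.036, -0.024], [-0.016, -0.039, -0.022], [-0.013, -0.04, -0.021], [-0.009, -0.042, -0.019], [-0.007, -0.043, -0.017], [-0.003, -0.043, -0.017], [0.001, -0.044, -0.015], [0.004, -0.044, -0.014]]
twist [[0.03, -0.034, -0.096], [0.031, -0.034, -0.096], [0.03, -0.034, -0.096], [0.03, -0.034, -0.096], [0.03, -0.034, -0.096], [0.031, -0.034, -0.097], [0.03, -0.034, -0.096], [0.03, -0.034, -0.096]]
slide [[0.009, -0.043, -0.012], [0.011, -0.043, -0.012], [0.016, -0.041, -0.012], [0.018, -0.039, -0.011], [0.022, -0.038, -0.01], [0.026, -0.035, -0.011], [0.0, 0.0, 0.0], [0.0, 0.0, 0.0]]
twist [[0.031, -0.034, -0.096], [0.03, -0.034, -0.096], [0.03, -0.034, -0.096], [0.03, -0.034, -0.096], [0.031, -0.034, -0.096], [0.03, -0.034, -0.096], [0.0, 0.0, 0.0], [0.0, 0.0, 0.0]]
dist mm 11.813657350710658 total deg 89.32589008749585
```

Emit:
play_rows(slide=[[-0.019,-0.036,-0.024],[-0.016,-0.039,-0.022],[-0.013,-0.04,-0.021],[-0.009,-0.042,-0.019],[-0.007,-0.043,-0.017],[-0.003,-0.043,-0.017],[0.001,-0.044,-0.015],[0.004,-0.044,-0.014]], twist=[[0.03,-0.034,-0.096],[0.031,-0.034,-0.096],[0.03,-0.034,-0.096],[0.03,-0.034,-0.096],[0.03,-0.034,-0.096],[0.031,-0.034,-0.097],[0.03,-0.034,-0.096],[0.03,-0.034,-0.096]])

```text
t: 8.55
tool_pos: [0.4351, -0.1647, 0.1409]
orientation: [-1.034, -2.742, -0.292]
force: [-0.4, -0.3, 0.9]
opening: 0.0605
gripper_force: 0.0
```

Emit:
play_rows(slide=[[0.009,-0.043,-0.012],[0.011,-0.043,-0.012],[0.016,-0.041,-0.012],[0.018,-0.039,-0.011],[0.022,-0.038,-0.01],[0.026,-0.035,-0.011],[0,0,0],[0,0,0]], twist=[[0.031,-0.034,-0.096],[0.03,-0.034,-0.096],[0.03,-0.034,-0.096],[0.03,-0.034,-0.096],[0.031,-0.034,-0.096],[0.03,-0.034,-0.096],[0,0,0],[0,0,0]])

```text
t: 9.35
tool_pos: [0.3863, -0.2085, 0.1555]
orientation: [0.19, 3.135, 0.0]
force: [0.1, 0.5, -0.8]
opening: 0.0607
gripper_force: 0.0
```

Run:
```python
from kin import *
from m import masks
print(s['t'],s['q'].round(3),s['tool_pos'])
# bar in wrist view: red pixels -> rays onto plane z=.098
c=cams.get_calibration('wrist'); im,d=cams.read_camera('wrist'); m=masks(im)['red']
n,l,st,ce=cv2.connectedComponentsWithStats(m.astype(np.uint8)); print(st[st[:,4]>100].tolist())
i=1+np.argmax(st[1:,4]); v,u=np.nonzero(l==i); x=(u-c['cx'])/c['fx'];y=(v-c['cy'])/c['fy'];r=np.hypot(x,y)+1e-9
ray=np.stack([np.sin(r)*x/r,np.sin(r)*y/r,np.cos(r)],1);T=np.array(c['world_from_camera']);w=ray@T[:3,:3].T;P=T[:3,3]+w*((.098-T[2,3])/w[:,2])[:,None]
print(cv2.minAreaRect((P[:,:2]*1000).astype(np.float32)))
cv2.imwrite('pics/w4.png',im[:,:,::-1])
Rt,_=rackR(RY,0,0); plan([.386,-.209,.09],Rt)
```

```text
9.35 [-0.612 -0.284  1.997  0.     1.428 -2.062] [ 0.38626976 -0.20848625  0.15554328]
[[0, 0, 512, 384, 195062], [239, 166, 23, 74, 1546]]
((384.59832763671875, -210.4239959716797), (17.61480140686035, 61.895286560058594), 84.49429321289062)
slide [[0.0, 0.0, 0.048], [0.0, -0.001, 0.048], [0.001, 0.0, 0.048], [0.0, 0.0, 0.049], [0.0, -0.001, 0.048], [0.0, 0.0, 0.048], [0.0, -0.001, 0.048], [0.0, 0.0, 0.0]]
twist [[0.0, 0.0, -0.001], [0.0, 0.0, 0.0], [0.0, 0.0, -0.001], [0.0, 0.0, 0.0], [0.0, 0.0, -0.001], [0.0, 0.0, 0.0], [0.0, 0.0, -0.001], [0.0, 0.0, 0.0]]
dist mm 12.0 total deg 0.21959616676415197
```

View pics/w4.png

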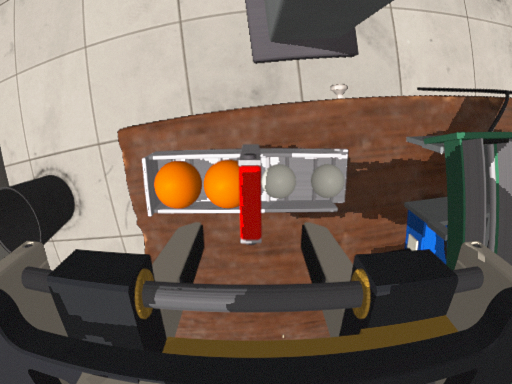

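Emit:
play_rows(slide=[[0,0,0.049],[0,-0.001,0.049],[0.001,0,0.049],[0,0,0.049],[0,-0.001,0.049],[0,0,0.049],[0,-0.001,0.049],[0,0,0]], twist=[[0,0,0],[0,0,0],[0,0,0],[0,0,0],[0,0,0],[0,0,0],[0,0,0],[0,0,0]])

```text
t: 10.2
tool_pos: [0.3845, -0.2083, 0.0668]
orientation: [-0.185, -3.133, -0.003]
force: [-0.3, 1.1, 0.4]
opening: 0.0607
gripper_force: 0.0
```

Emit:
play_rows(slide=[[0,0,0],[0,0,0],[0,0,0],[0,0,0],[0,0,0],[0,0,0],[0,0,0],[0,0,0]], twist=[[0,0,0],[0,0,0],[0,0,0],[0,0,0],[0,0,0],[0,0,0],[0,0,0],[0,0,0]], fingers=1, force=55)

```text
t: 11.0
tool_pos: [0.3859, -0.2094, 0.0693]
orientation: [0.185, 3.136, -0.001]
force: [0.6, -0.7, 1.9]
opening: 0.0179
gripper_force: 55.0
```

Run:
```python
from kin import *
g=s['tool_pos']-.019*R.from_rotvec(s['orientation']).as_matrix()[:,2]
print(s['t'],g,s['orientation'],s['opening'],s['gripper_force'],s['force'],s['wrist_torque'])
# lift to .20 then level pose with lip 60 mm short of the edge
Rt,_=rackR(RY,0,0); plan(g+[0,0,.20],Rt,ease=.7)
```

```text
11.0 [ 0.38591669 -0.20936532  0.08827919] [ 1.84682540e-01  3.13566947e+00 -9.52013941e-04] 0.017876034429081908 54.99122679233551 [ 0.63796095 -0.69065985  1.9175918 ] [-0.07755595 -0.05471107  0.05565647]
slide [[0.0, 0.0, -0.062], [0.0, 0.0, -0.112], [0.0, 0.0, -0.147], [0.0, 0.0, -0.158], [0.0, 0.0, -0.147], [0.0, 0.0, -0.112], [0.0, 0.0, -0.062], [0.0, 0.0, 0.0]]
twist [[0.0, 0.0, 0.0], [0.0, 0.0, 0.0], [0.0, 0.0, 0.0], [0.0, 0.0, 0.0], [0.0, 0.0, -0.001], [-0.001, 0.0, 0.0], [0.0, 0.0, 0.0], [0.0, 0.0, 0.0]]
dist mm 15.5 total deg 0.060837552911595885
```

Emit:
play_rows(slide=[[0,0,-0.04],[0,0,-0.08],[0,0,-0.12],[0,0,-0.14],[0,0,-0.14],[0,0,-0.12],[0,0,-0.08],[0,0,-0.04]], twist=[[0,0,0],[0,0,0],[0,0,0],[0,0,0],[0,0,0],[0,0,0],[0,0,0],[0,0,0]])

```text
t: 11.8
tool_pos: [0.3862, -0.2093, 0.2614]
orientation: [0.185, 3.134, -0.002]
force: [0.1, -0.8, -4.2]
opening: 0.0175
gripper_force: 55.0
```

Run:
```python
from kin import *
g=s['tool_pos']-.019*R.from_rotvec(s['orientation']).as_matrix()[:,2]
print(s['t'],g,s['orientation'],s['opening'],s['force'],s['wrist_torque'])
Rt,r=rackR(GA,0,0); lip=G(.11,-.048,.194); g1=lip-r.apply([0,.108,-.082]); g1[2]=g[2]; print(g1)
plan(g1+[0,-.04,0],Rt,calls=3,settle=2,ease=.8)
im,_=cams.read_camera('scene'); cv2.imwrite('pics/s5.png',im[:,:,::-1])
```

```text
11.8 [ 0.38613206 -0.20929629  0.28040835] [ 1.84508748e-01  3.13383045e+00 -2.18459896e-03] 0.017476886880228207 [ 0.05354549 -0.7807419  -4.19836218] [ 0.12686844 -0.19136904  0.01905261]
[ 0.61577911 -0.12722206  0.28040835]
slide [[-0.012, 0.004, 0.0], [-0.019, 0.005, 0.0], [-0.026, 0.008, 0.0], [-0.032, 0.01, 0.0], [-0.039, 0.012, 0.0], [-0.044, 0.013, 0.0], [-0.049, 0.014, 0.0], [-0.054, 0.015, 0.0]]
twist [[0.0, 0.0, -0.001], [0.0, 0.0, -0.002], [0.0, 0.0, -0.003], [0.0, 0.0, -0.003], [0.0, 0.0, -0.004], [0.0, 0.0, -0.005], [0.0, 0.001, -0.005], [0.0, 0.0, -0.005]]
slide [[-0.056, 0.015, 0.001], [-0.058, 0.016, 0.0], [-0.06, 0.016, 0.0], [-0.06, 0.015, 0.0], [-0.058, 0.015, 0.0], [-0.057, 0.014, 0.0], [-0.054, 0.012, 0.0], [-0.05, 0.012, 0.0]]
twist [[0.0, 0.0, -0.006], [-0.001, 0.0, -0.006], [0.0, 0.0, -0.006], [0.0, 0.0, -0.006], [0.0, 0.0, -0.007], [0.0, 0.001, -0.005], [0.0, 0.0, -0.006], [0.0, 0.0, -0.005]]
slide [[-0.045, 0.01, 0.0], [-0.039, 0.008, 0.0], [-0.034, 0.008, 0.0], [-0.026, 0.005, 0.0], [-0.02, 0.004, 0.0], [-0.012, 0.003, 0.0], [0.0, 0.0, 0.0], [0.0, 0.0, 0.0]]
twist [[0.0, 0.0, -0.004], [0.0, 0.0, -0.004], [0.0, 0.0, -0.004], [0.0, 0.0, -0.003], [0.0, 0.0, -0.002], [0.0, 0.0, -0.001], [0.0, 0.0, 0.0], [0.0, 0.0, 0.0]]
dist mm 3.1622776601683795 total deg 5.5665757879128765
```

View pics/s5.png

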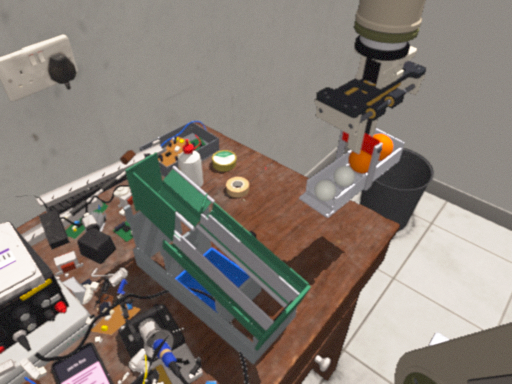

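Emit:
play_rows(slide=[[-0.012,0.004,0],[-0.019,0.005,0],[-0.026,0.008,0],[-0.032,0.01,0],[-0.039,0.012,0],[-0.044,0.013,0],[-0.049,0.014,0],[-0.054,0.015,0]], twist=[[0,0,-0.001],[0,0,-0.002],[0,0,-0.003],[0,0,-0.003],[0,0,-0.004],[0,0,-0.005],[0,0.001,-0.005],[0,0,-0.005]])

```text
t: 12.65
tool_pos: [0.4574, -0.1958, 0.2589]
orientation: [-0.138, -3.138, 0.0]
force: [0.2, 0.5, -4.1]
opening: 0.0176
gripper_force: 55.0
```

Emit:
play_rows(slide=[[-0.056,0.015,0.001],[-0.058,0.016,0],[-0.06,0.016,0],[-0.06,0.015,0],[-0.058,0.015,0],[-0.057,0.014,0],[-0.054,0.012,0],[-0.05,0.012,0]], twist=[[0,0,-0.006],[-0.001,0,-0.006],[0,0,-0.006],[0,0,-0.006],[0,0,-0.007],[0,0.001,-0.005],[0,0,-0.006],[0,0,-0.005]])

```text
t: 13.45
tool_pos: [0.5725, -0.1744, 0.258]
orientation: [-0.06, -3.139, -0.002]
force: [-0.2, 0.1, -4.1]
opening: 0.0173
gripper_force: 55.0
```

Emit:
play_rows(slide=[[-0.045,0.01,0],[-0.039,0.008,0],[-0.034,0.008,0],[-0.026,0.005,0],[-0.02,0.004,0],[-0.012,0.003,0],[0,0,0],[0,0,0]], twist=[[0,0,-0.004],[0,0,-0.004],[0,0,-0.004],[0,0,-0.003],[0,0,-0.002],[0,0,-0.001],[0,0,0],[0,0,0]])

```text
t: 14.25
tool_pos: [0.6153, -0.1671, 0.2586]
orientation: [-0.032, -3.139, -0.001]
force: [-0.9, -1.1, -3.7]
opening: 0.0176
gripper_force: 55.0
```

Run:
```python
from kin import *
from m import masks,rect
g=s['tool_pos']-.019*R.from_rotvec(s['orientation']).as_matrix()[:,2]; R0=R.from_rotvec(s['orientation'])
print(s['t'],s['q'].round(3),g,R0.as_matrix()[:,1])
Gi=lambda P:R.from_euler('z',-GA).apply(P-GO)
for n in ('top','scene'):
    im,d,W,c=cloud(n); W2=Gi(W.reshape(-1,3)).reshape(W.shape)
    m=(W2[...,2]>.185)&(W2[...,2]<.225)&(abs(W2[...,0]-.11)<.06)&(W2[...,1]>-.3)&(W2[...,1]<-.07)&masks(im)['grey']
    p=W2[m]; print(n,len(p),np.percentile(p,[.5,2,98,99.5],axis=0).round(4).tolist())
    k=p[:,1]>p[:,1].max()-.012; print('lip',k.sum(),np.median(p[k],0).round(4))
print('expected lip',Gi(g+R.from_euler('z',GA).apply([0,.108,-.082])))
```

```text
14.25 [-0.346  0.222  1.314  0.     1.608 -1.896] [ 0.61531231 -0.16707102  0.27762868] [2.04632594e-02 9.99790183e-01 9.18946463e-04]
top 689 [[0.0789, -0.2995, 0.1917], [0.0794, -0.2983, 0.1925], [0.1383, -0.0899, 0.2246], [0.1401, -0.0884, 0.2249]]
lip 85 [ 0.0921 -0.093   0.1956]
scene 2206 [[0.0741, -0.2993, 0.1897], [0.0749, -0.2956, 0.1909], [0.1397, -0.0876, 0.224], [0.1418, -0.0867, 0.2246]]
lip 197 [ 0.1085 -0.0912  0.1949]
expected lip [ 0.11035014 -0.08785016  0.19562868]
```

Emit:
play_rows(slide=[[0,0.01,-0.002],[0,0.02,-0.002],[0,0.03,-0.002],[0,0.035,-0.002],[0,0.03,0],[0,0.02,0],[0,0.015,0],[0,0,0]], twist=[[0,0,0],[0,0,0],[0,0,0],[0,0,0],[0,0,0],[0,0,0],[0,0,0],[0,0,0]])

```text
t: 15.15
tool_pos: [0.6163, -0.1263, 0.2606]
orientation: [-0.031, -3.14, -0.002]
force: [0.2, -0.8, -4.6]
opening: 0.0179
gripper_force: 55.0
```

Run:
```python
from kin import *
R0=R.from_rotvec(s['orientation']); g=s['tool_pos']-.019*R0.as_matrix()[:,2]; rr=R.from_euler('z',GA)
lip=g+rr.apply([0,.108,-.082]); print(s['t'],g,rr.inv().apply(lip-GO))
Rt,_=rackR(GA,20,0); plan([0,0,0],Rt,settle=1,pivot=lip,ease=.5)
Rt,_=rackR(GA,50,0); plan([0,0,0],Rt,settle=1,pivot=lip,calls=4)
```

```text
15.15 [ 0.61634085 -0.12636634  0.27963578] [ 0.11054408 -0.04713295  0.19763578]
slide [[0.0, 0.009, -0.014], [0.0, 0.013, -0.021], [0.0, 0.016, -0.026], [0.001, 0.017, -0.027], [0.0, 0.016, -0.025], [0.0, 0.013, -0.021], [0.0, 0.008, -0.015], [0.0, 0.0, 0.0]]
twist [[0.032, 0.0, 0.0], [0.047, 0.0, 0.0], [0.058, -0.001, 0.001], [0.061, 0.0, 0.0], [0.057, 0.0, 0.0], [0.047, -0.001, 0.0], [0.032, 0.0, 0.0], [0.0, 0.0, 0.0]]
dist mm 4.16082924427331 total deg 20.056548576968954
slide [[0.0, 0.007, -0.012], [0.0, 0.008, -0.012], [0.0, 0.007, -0.012], [0.0, 0.007, -0.012], [0.0, 0.007, -0.012], [0.0, 0.008, -0.012], [0.0, 0.007, -0.012], [0.0, 0.007, -0.013]]
twist [[0.027, 0.0, 0.0], [0.027, 0.0, 0.0], [0.027, 0.0, 0.0], [0.027, 0.0, 0.0], [0.027, 0.0, 0.0], [0.026, 0.0, 0.0], [0.027, 0.0, 0.0], [0.027, 0.0, 0.0]]
slide [[0.0, 0.008, -0.012], [0.0, 0.007, -0.012], [0.0, 0.007, -0.012], [0.0, 0.007, -0.012], [0.0, 0.008, -0.012], [0.001, 0.007, -0.012], [0.0, 0.007, -0.012], [0.0, 0.008, -0.012]]
twist [[0.027, 0.0, 0.0], [0.027, 0.0, 0.001], [0.027, 0.0, 0.0], [0.027, 0.0, 0.0], [0.027, -0.001, 0.0], [0.027, 0.0, 0.0], [0.027, 0.0, 0.0], [0.027, 0.0, 0.0]]
slide [[0.0, 0.007, -0.012], [0.0, 0.007, -0.012], [0.0, 0.007, -0.012], [0.0, 0.008, -0.012], [0.0, 0.007, -0.012], [0.0, 0.007, -0.012], [0.0, 0.008, -0.012], [0.0, 0.007, -0.013]]
twist [[0.027, 0.0, 0.0], [0.026, 0.0, 0.0], [0.027, 0.0, 0.0], [0.027, 0.0, 0.0], [0.027, 0.0, 0.0], [0.027, 0.0, 0.0], [0.027, 0.0, 0.0], [0.027, 0.0, 0.0]]
slide [[0.0, 0.007, -0.012], [0.0, 0.007, -0.012], [0.0, 0.008, -0.012], [0.0, 0.007, -0.012], [0.0, 0.007, -0.012], [0.0, 0.008, -0.012], [0.0, 0.007, -0.012], [0.0, 0.0, 0.0]]
twist [[0.027, 0.0, 0.0], [0.027, 0.0, 0.0], [0.027, 0.0, 0.0], [0.027, 0.0, 0.0], [0.026, 0.0, 0.001], [0.027, 0.0, 0.0], [0.027, 0.0, 0.0], [0.0, 0.0, 0.0]]
dist mm 3.473110997362451 total deg 50.05632733318582
```

Emit:
play_rows(slide=[[0,0.009,-0.014],[0,0.013,-0.021],[0,0.016,-0.026],[0.001,0.017,-0.027],[0,0.016,-0.025],[0,0.013,-0.021],[0,0.008,-0.015],[0,0,0]], twist=[[0.032,0,0],[0.047,0,0],[0.058,0,0],[0.061,0,0],[0.057,0,0],[0.047,0,0],[0.032,0,0],[0,0,0]])

```text
t: 15.95
tool_pos: [0.6169, -0.0975, 0.2939]
orientation: [-0.028, -3.089, 0.544]
force: [-0.1, 0.3, -3.4]
opening: 0.0175
gripper_force: 55.0
```

```bash
cat > chk.py <<'E'
from kin import *
from m import masks
R0=R.from_rotvec(s['orientation']); Rm=R0.as_matrix(); tip=np.degrees(np.arctan2(-Rm[1,2],-Rm[2,2])); g=s['tool_pos']-.019*Rm[:,2]; rr=R.from_euler('z',GA)
lip=g+rr.apply(R.from_euler('x',-tip,degrees=True).apply([0,.108,-.082])); print(s['t'],'tip',tip.round(2),'lip',rr.inv().apply(lip-GO).round(4),s['opening'],s['force'].round(1),s['q'].round(2))
for n in ('top','scene'):
    im,d,W,c=cloud(n); W2=rr.inv().apply((W-GO).reshape(-1,3)).reshape(W.shape); M=masks(im)
    hv=cv2.cvtColor(im,cv2.COLOR_RGB2HSV); wh=(hv[...,1]<25)&(hv[...,2]>110)
    k,l,st,_=cv2.connectedComponentsWithStats(M['orange'].astype(np.uint8))
    for i in range(1,k):
        if st[i,4]>15 and abs(np.nanmedian(W2[l==i][:,0]))<.3 and np.nanmedian(W2[l==i][:,1])<.15: print(n,'orange',st[i,4],np.nanmedian(W2[l==i],0).round(3))
    cv2.imwrite(f'pics/{n}_{s["t"]:.2f}.png',im[:,:,::-1])
E
python3 chk.py
```

```text
15.95 tip 19.98 lip [ 0.1105 -0.0463  0.1978] 0.01750196039547098 [-0.1  0.3 -3.4] [-0.03  0.17  1.35 -0.35  1.62 -1.6 ]
top orange 448 [ 0.109 -0.209  0.304]
top orange 202 [ 0.099 -0.162  0.284]
scene orange 558 [ 0.1   -0.191  0.293]
scene orange 85 [ 0.106 -0.135  0.269]
```

Emit:
play_rows(slide=[[0,0.006,-0.009],[0,0.006,-0.009],[0,0.005,-0.009],[0,0.006,-0.009],[0,0.006,-0.009],[0,0.005,-0.009],[0,0.006,-0.009],[0,0.005,-0.009]], twist=[[0.02,0,0],[0.02,0,0],[0.02,0,0],[0.02,0,0],[0.02,0,0],[0.02,0,0],[0.02,0,0],[0.02,0,0]])

```text
t: 16.85
tool_pos: [0.6171, -0.0809, 0.3061]
orientation: [-0.03, -3.03, 0.803]
force: [0.4, 0.0, -2.0]
opening: 0.0177
gripper_force: 55.0
```

Emit:
play_rows(slide=[[0,0.003,-0.004],[0,0.003,-0.005],[0,0.003,-0.004],[0,0.002,-0.005],[0,0.003,-0.004],[0,0.003,-0.005],[0,0.003,-0.004],[0,0.002,-0.005]], twist=[[0.01,0,0],[0.01,0,0],[0.01,0,0],[0.01,0,0],[0.01,0,0],[0.01,0,0],[0.01,0,0],[0.01,0,0]])

```text
t: 17.65
tool_pos: [0.6172, -0.0718, 0.3105]
orientation: [-0.03, -2.993, 0.928]
force: [0.6, 0.9, -2.1]
opening: 0.0173
gripper_force: 55.0
```

```bash
python3 chk.py; ls pics
```

```text
17.65 tip 34.43 lip [ 0.1103 -0.0471  0.1975] 0.017272487636960997 [ 0.6  0.9 -2.1] [ 0.14  0.22  1.34 -0.6   1.67 -1.44]
top orange 341 [-0.078 -0.003  0.115]
top orange 340 [-0.126 -0.003  0.104]
scene orange 1084 [-0.109  0.005  0.106]
c1.png
s5.png
scene0.png
scene2.png
scene_15.95.png
scene_17.65.png
t3.png
top0.png
top2.png
top_15.95.png
top_17.65.png
w1.png
w4.png
```

Emit:
play_rows(slide=[[0,0.006,-0.009],[0,0.006,-0.009],[0,0.005,-0.009],[0,0.006,-0.009],[0,0.006,-0.009],[0,0.005,-0.009],[0,0.006,-0.009],[0,0.005,-0.009]], twist=[[0.02,0,0],[0.02,0,0],[0.02,0,0],[0.02,0,0],[0.02,0,0],[0.02,0,0],[0.02,0,0],[0.02,0,0]])

```text
t: 18.55
tool_pos: [0.6177, -0.0515, 0.3177]
orientation: [-0.028, -2.903, 1.175]
force: [-0.2, 0.0, -1.9]
opening: 0.0176
gripper_force: 55.0
```

Emit:
play_rows(slide=[[0,0.006,-0.009],[0,0.006,-0.009],[0,0.006,-0.009],[0,0,0],[0,0,0],[0,0,0],[0,0,0],[0,0,0]], twist=[[0.02,0,0],[0.02,0,0],[0.02,0,0],[0,0,0],[0,0,0],[0,0,0],[0,0,0],[0,0,0]])

```text
t: 19.35
tool_pos: [0.6178, -0.0441, 0.3195]
orientation: [-0.029, -2.866, 1.263]
force: [0.2, -0.2, -2.1]
opening: 0.0178
gripper_force: 55.0
```

```bash
python3 chk.py
python3 - <<'E'
import cv2,glob,numpy as np,os
f=lambda n:cv2.imread(max(glob.glob(f'pics/{n}_*.png'),key=os.path.getmtime))
a=cv2.resize(f('top')[125:325,110:300],(380,400)); b=cv2.resize(f('scene')[100:370,110:400],(400,372)); b=cv2.copyMakeBorder(b,0,28,0,0,0)
cv2.imwrite('pics/c6.png',np.hstack([a,b]))
E
```

```text
19.35 tip 47.57 lip [ 0.1104 -0.0465  0.1972] 0.017843351964489655 [ 0.2 -0.2 -2.1] [ 0.28  0.32  1.31 -0.8   1.75 -1.32]
top orange 346 [-0.078 -0.003  0.115]
top orange 339 [-0.126 -0.003  0.104]
scene orange 1041 [-0.11   0.005  0.105]
```

View pics/c6.png

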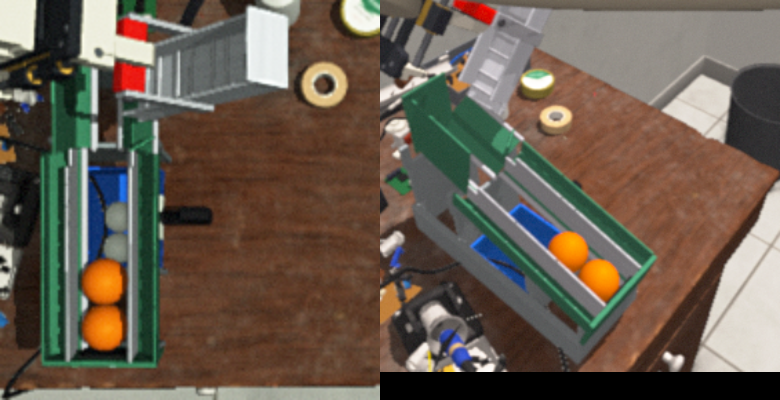

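Run:
```python
from kin import *
im,d,W,c=cloud('top'); rr=R.from_euler('z',-GA)
for (px,py) in ((118,215),(118,247)):
    u,v=110+px//2,125+py//2; print(im[v,u],rr.apply(W[v,u]-GO).round(3))
R0=R.from_rotvec(s['orientation']); lip=GO+R.from_euler('z',GA).apply([.1104,-.0465,.1972])
Rt,_=rackR(GA,0,0); plan([0,-.05,.02],Rt,calls=2,settle=1,pivot=lip,ease=.4)
```

```text
[140 148 136] [-0.    -0.002  0.042]
[139 146 135] [-0.037 -0.003  0.038]
slide [[0.0, -0.018, 0.02], [0.0, -0.021, 0.024], [-0.001, -0.024, 0.027], [0.0, -0.028, 0.029], [0.0, -0.03, 0.031], [0.0, -0.031, 0.032], [-0.001, -0.034, 0.032], [0.0, -0.033, 0.031]]
twist [[-0.035, 0.0, 0.0], [-0.042, 0.0, 0.0], [-0.048, 0.0, 0.0], [-0.054, 0.0, 0.0], [-0.059, 0.0, 0.0], [-0.062, -0.001, 0.0], [-0.064, 0.0, 0.0], [-0.065, 0.0, 0.0]]
slide [[0.0, -0.034, 0.03], [0.0, -0.032, 0.027], [-0.001, -0.03, 0.025], [0.0, -0.028, 0.022], [0.0, -0.025, 0.019], [0.0, -0.022, 0.015], [0.0, -0.018, 0.013], [0.0, 0.0, 0.0]]
twist [[-0.064, 0.0, 0.0], [-0.062, 0.0, 0.0], [-0.059, 0.0, 0.0], [-0.054, 0.0, 0.0], [-0.048, -0.001, 0.001], [-0.042, 0.0, 0.0], [-0.035, 0.0, 0.0], [0.0, 0.0, 0.0]]
dist mm 6.726812023536855 total deg 47.577097812258124
```

Emit:
play_rows(slide=[[0,-0.018,0.02],[0,-0.021,0.024],[-0.001,-0.024,0.027],[0,-0.028,0.029],[0,-0.03,0.031],[0,-0.031,0.032],[-0.001,-0.034,0.032],[0,-0.033,0.031]], twist=[[-0.035,0,0],[-0.042,0,0],[-0.048,0,0],[-0.054,0,0],[-0.059,0,0],[-0.062,-0.001,0],[-0.064,0,0],[-0.065,0,0]])

```text
t: 20.3
tool_pos: [0.6167, -0.1217, 0.3069]
orientation: [-0.03, -3.082, 0.591]
force: [0.7, -0.4, -2.4]
opening: 0.0175
gripper_force: 55.0
```

Emit:
play_rows(slide=[[0,-0.034,0.03],[0,-0.032,0.027],[-0.001,-0.03,0.025],[0,-0.028,0.022],[0,-0.025,0.019],[0,-0.022,0.015],[0,-0.018,0.013],[0,0,0]], twist=[[-0.064,0,0],[-0.062,0,0],[-0.059,0,0],[-0.054,0,0],[-0.048,-0.001,0.001],[-0.042,0,0],[-0.035,0,0],[0,0,0]])

```text
t: 21.1
tool_pos: [0.6151, -0.1774, 0.2793]
orientation: [-0.037, -3.14, -0.0]
force: [0.4, -0.6, -2.2]
opening: 0.0178
gripper_force: 55.0
```

Run:
```python
from kin import *
print(s['t'],s['tool_pos'],s['orientation'],s['opening'])
Rt,_=rackR(RY,0,0); plan([.386,-.212,.26],Rt,calls=2,settle=2,ease=.5)
```

```text
21.1 [ 0.61507782 -0.17740605  0.2792757 ] [-3.65770024e-02 -3.13982250e+00 -1.04940671e-04] 0.01784445050805005
slide [[0.038, -0.007, 0.006], [0.05, -0.009, 0.009], [0.059, -0.011, 0.01], [0.069, -0.013, 0.012], [0.076, -0.015, 0.012], [0.08, -0.016, 0.014], [0.083, -0.018, 0.014], [0.082, -0.018, 0.014]]
twist [[0.0, 0.0, 0.004], [0.0, 0.0, 0.005], [0.0, 0.0, 0.005], [0.0, 0.0, 0.007], [0.0, 0.0, 0.008], [0.0, -0.001, 0.008], [0.0, 0.0, 0.008], [0.0, 0.0, 0.008]]
slide [[0.08, -0.019, 0.014], [0.075, -0.018, 0.013], [0.068, -0.017, 0.011], [0.058, -0.015, 0.01], [0.049, -0.013, 0.009], [0.038, -0.01, 0.006], [0.0, 0.0, 0.0], [0.0, 0.0, 0.0]]
twist [[0.0, 0.0, 0.008], [0.0, 0.0, 0.007], [0.0, 0.0, 0.007], [0.0, 0.0, 0.006], [0.0, 0.0, 0.005], [0.0, 0.0, 0.003], [0.0, 0.0, 0.0], [0.0, 0.0, 0.0]]
dist mm 9.775607398008576 total deg 5.365881694847108
```

Emit:
play_rows(slide=[[0.038,-0.007,0.006],[0.05,-0.009,0.009],[0.059,-0.011,0.01],[0.069,-0.013,0.012],[0.076,-0.015,0.012],[0.08,-0.016,0.014],[0.083,-0.018,0.014],[0.082,-0.018,0.014]], twist=[[0,0,0.004],[0,0,0.005],[0,0,0.005],[0,0,0.007],[0,0,0.008],[0,-0.001,0.008],[0,0,0.008],[0,0,0.008]])

```text
t: 21.9
tool_pos: [0.4794, -0.1956, 0.2574]
orientation: [0.118, 3.138, -0.003]
force: [0.7, -1.2, -2.3]
opening: 0.0175
gripper_force: 55.0
```

Emit:
play_rows(slide=[[0.08,-0.019,0.014],[0.075,-0.018,0.013],[0.068,-0.017,0.011],[0.058,-0.015,0.01],[0.049,-0.013,0.009],[0.038,-0.01,0.006],[0,0,0],[0,0,0]], twist=[[0,0,0.008],[0,0,0.007],[0,0,0.007],[0,0,0.006],[0,0,0.005],[0,0,0.003],[0,0,0],[0,0,0]])

```text
t: 22.7
tool_pos: [0.3871, -0.2107, 0.2417]
orientation: [0.179, 3.135, -0.001]
force: [0.2, 1.0, -1.9]
opening: 0.0176
gripper_force: 55.0
```

Run:
```python
from kin import *
print(s['t'],s['tool_pos'],s['orientation'],s['opening'],s['force'])
Rt,_=rackR(RY,0,0); plan([.386,-.212,.0905],Rt,calls=2,settle=3,ease=.8)
```

```text
22.7 [ 0.38706744 -0.21067489  0.2417414 ] [ 1.78839471e-01  3.13451257e+00 -8.30400237e-04] 0.01757544513683054 [ 0.21702153  0.99111876 -1.90079078]
slide [[0.0, 0.0, 0.018], [0.0, 0.0, 0.034], [0.001, -0.001, 0.048], [0.0, 0.0, 0.06], [0.001, -0.001, 0.068], [0.0, 0.0, 0.074], [0.001, -0.001, 0.077], [0.0, -0.001, 0.074]]
twist [[0.0, 0.0, 0.0], [0.0, 0.0, 0.0], [0.0, 0.0, 0.0], [0.0, 0.0, 0.001], [0.0, 0.001, 0.0], [0.0, 0.0, 0.0], [0.0, 0.0, 0.001], [0.0, 0.0, 0.0]]
slide [[0.001, 0.0, 0.068], [0.0, -0.001, 0.06], [0.0, 0.0, 0.048], [0.0, 0.0, 0.034], [0.0, 0.0, 0.018], [0.0, 0.0, 0.0], [0.0, 0.0, 0.0], [0.0, 0.0, 0.0]]
twist [[0.0, 0.0, 0.0], [0.0, 0.001, 0.0], [0.0, 0.0, 0.001], [0.0, 0.0, 0.0], [0.0, 0.0, 0.0], [0.0, 0.0, 0.0], [0.0, 0.0, 0.0], [0.0, 0.0, 0.0]]
dist mm 4.5 total deg 0.2059147117953303
```

Emit:
play_rows(slide=[[0,0,0.018],[0,0,0.034],[0,-0.001,0.048],[0,0,0.06],[0.001,-0.001,0.068],[0,0,0.074],[0.001,-0.001,0.077],[0,-0.001,0.074]], twist=[[0,0,0],[0,0,0],[0,0,0],[0,0,0],[0,0,0],[0,0,0],[0,0,0],[0,0,0]])

```text
t: 23.5
tool_pos: [0.3857, -0.2111, 0.1259]
orientation: [-0.179, -3.136, -0.001]
force: [0.8, 0.6, -2.3]
opening: 0.0177
gripper_force: 55.0
```

Emit:
play_rows(slide=[[0.001,0,0.068],[0,-0.001,0.06],[0,0,0.048],[0,0,0.034],[0,0,0.018],[0,0,0],[0,0,0],[0,0,0]], twist=[[0,0,0],[0,0,0],[0,0,0],[0,0,0],[0,0,0],[0,0,0],[0,0,0],[0,0,0]])

```text
t: 24.3
tool_pos: [0.3868, -0.2122, 0.072]
orientation: [0.179, 3.134, -0.001]
force: [-0.5, 0.5, -1.4]
opening: 0.0174
gripper_force: 55.0
```

Run:
```python
from kin import *
print(s['t'],s['tool_pos'],s['tool_pos'][2]+.019,s['orientation'],s['opening'],s['force'])
```

```text
24.3 [ 0.38675612 -0.21224983  0.07203459] 0.09103458529111118 [ 1.78547554e-01  3.13403799e+00 -1.40710380e-03] 0.017432947155703406 [-0.47914243  0.53877159 -1.37469863]
```

Emit:
play_rows(slide=[[0,0,0.003],[0,0,0.003],[0,0,0.003],[0,0,0.002],[0,0,0],[0,0,0],[0,0,0],[0,0,0]], twist=[[0,0,0],[0,0,0],[0,0,0],[0,0,0],[0,0,0],[0,0,0],[0,0,0],[0,0,0]])

```text
t: 25.1
tool_pos: [0.3864, -0.212, 0.0693]
orientation: [0.178, 3.135, -0.0]
force: [-2.8, 1.4, 5.6]
opening: 0.0175
gripper_force: 55.0
```

Contact with the bench (force up). Release and rise.

Emit:
play_rows(slide=[[0,0,0],[0,0,0],[0,0,0],[0,0,0],[0,0,0],[0,0,0],[0,0,0],[0,0,0]], twist=[[0,0,0],[0,0,0],[0,0,0],[0,0,0],[0,0,0],[0,0,0],[0,0,0],[0,0,0]], fingers=-0.3)

```text
t: 25.9
tool_pos: [0.3862, -0.2119, 0.0685]
orientation: [0.179, 3.135, -0.0]
force: [-0.2, 0.1, -0.2]
opening: 0.0602
gripper_force: 0.0
```

Emit:
play_rows(slide=[[0,0,-0.02],[0,0,-0.05],[0,0,-0.1],[0,0,-0.12],[0,0,-0.12],[0,0,-0.1],[0,0,-0.05],[0,0,0]], twist=[[0,0,0],[0,0,0],[0,0,0],[0,0,0],[0,0,0],[0,0,0],[0,0,0],[0,0,0]])

```text
t: 26.7
tool_pos: [0.3871, -0.2126, 0.2111]
orientation: [0.178, 3.131, -0.004]
force: [0.4, -0.2, 0.4]
opening: 0.0601
gripper_force: 0.0
```

```bash
python3 chk.py
python3 - <<'E'
import cv2,glob,numpy as np,os
f=lambda n:cv2.imread(max(glob.glob(f'pics/{n}_*.png'),key=os.path.getmtime))
a=cv2.resize(f('top')[100:325,110:340],(400,391)); b=cv2.resize(f('scene')[80:380,110:410],(391,391))
cv2.imwrite('pics/c7.png',np.hstack([a,b]))
E
```

```text
26.7 tip 0.16 lip [-0.1169 -0.1383  0.1478] 0.06012410669169671 [ 0.4 -0.2  0.4] [-0.62 -0.32  1.92  0.    1.53 -2.08]
scene orange 446 [-0.087  0.007  0.113]
scene orange 454 [-0.136  0.007  0.102]
```

View pics/c7.png

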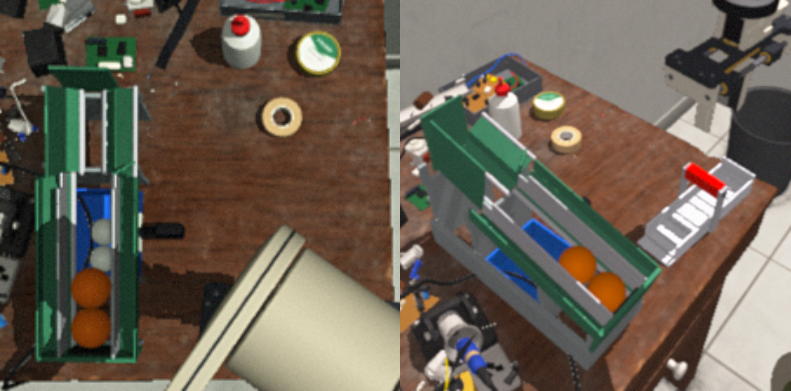

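Run:
```python
from kin import *
rr=R.from_euler('z',-GA)
im,d,W,c=cloud('top'); P=rr.apply((W-GO).reshape(-1,3)).reshape(W.shape)
m=(im.max(2)<70)&(P[...,2]>.066)&(P[...,2]<.085)&(abs(P[...,0])<.05)&(P[...,1]<-.065)&(P[...,1]>-.14)
p=P[m]; print('top',m.sum(),np.percentile(p,[2,50,98],axis=0).round(4).tolist())
im,d,W,c=cloud('scene');P=rr.apply((W-GO).reshape(-1,3)).reshape(W.shape)
from m import masks
b=masks(im)['blue']&(abs(P[...,0])<.1)&(abs(P[...,1])<.1); p=P[b]; print(b.sum(),np.percentile(p,[1,50,99],axis=0).round(4).tolist())
```

```text
top 105 [[-0.0093, -0.1085, 0.0736], [-0.0026, -0.0931, 0.0778], [0.0043, -0.0775, 0.0824]]
953 [[-0.0386, -0.0472, 0.0013], [0.0273, -0.0298, 0.0162], [0.0538, 0.0593, 0.1121]]
```

```bash
python3 -c "
from plant import robot
print(robot.close_job())"
```

```text
the job is handed in; nothing more can be done
None
```

I handed the job in at about 27 s: the tray is home in the bay (within about 1 mm by camera), both white balls are in it, both orange balls are at the end stop, and the empty rack is upright on the bench clear of the grader.

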